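# Extend the bench lamp boom to its next hole

### The job

The telescopic boom of the microtomy bench lamp is set one hole too short. Press its spring snap button flush with the square sleeve, gently slide the sleeve outwards (away from the stand's block) until the button snaps fully out through the next hole, and let go. Do not force the sleeve against the button once it has caught, and leave the other things on the bench where they are.

Things in the scene. Friction and masses are not known exactly. Their poses are not given: they have to be found in the camera images.
- stand: White lamp stand fixed to the bench; origin on the bench top right below the snap button. Its block (56 x 60 mm, 126 mm tall, black lever on top to 165 mm, not used) stands at y -145 to -205 mm. A fixed dark steel inner tube, 24 mm square, runs level from it along +y, axis 100 mm up, to y +60 mm. The sleeve slides on it; the button faces +x. 85 mm of free height below the sleeve.
- sleeve: Aluminium square sleeve, 30 x 30 mm, wall 2 mm, level, from y -85 to +125 mm; white lamp head (92 mm wide) beyond, to y +240 mm. Axes parallel to the stand's; origin on the tube's axis (100 mm up), in the middle of its first hole (along y). First hole: 11.6 mm square, in the +x face, which is 15 mm from the axis; the button stands in it at the start.
- index_strip (a point): Middle of the steel strip's usual setting: a point on the sleeve's +x face, 38 mm to -y of the first hole, fixed on the sleeve. The next hole (11.6 mm square, in the steel strip in that face) lies within 8 mm of it along y, so 30 to 46 mm from the first hole. The strip is adjustable, differs each time and is not measured: feel for the hole, or see it.
- boom (a joint): Slide of the sleeve along the stand's +y (outwards), m: 0 at the start, end stop 0.055; 0.030 to 0.046 with the button in the next hole. Friction 2 N, plus 1 N while the button rubs inside. A button standing out blocks it both ways (0.8 mm play; over 16 N bends it). With the button flush, a push of 8 to 16 N, partly the pad's rub on it, tucks it under the edge; it springs out at the next hole.
- button: Steel snap button in the fixed inner tube: a 10 mm round pin with a ball-shaped end. Axes parallel to the stand's; origin on the tube's axis while it is fully out; tip 20 mm from the origin along +x, so it stands 5 mm proud of the sleeve's face. It does not move along the tube.
- pin (a joint): How far the button is pressed in (towards the stand's -x), m: 0 fully out, 0.005 flush with the sleeve's face, 0.007 tucked under the wall, where it stays until it meets a hole. Spring 2 N at 0, 4 N flush. A pad flat on the face over the button, the other on the opposite face (30 mm apart), holds it flush; if a pad is not really on its face the button stays proud and locks.
- slide_tray: White tray, 100 x 100 x 22 mm, of upright glass slides under the lamp; bystander; origin under its centre.
- fixative: Amber jar, 56 mm across, 95 mm tall; bystander; origin under its centre.
- cassettes: Open grey box, 70 x 100 x 30 mm, full of white tissue cassettes; bystander; origin under its centre.
- brush: Fine wooden-handled brush, 150 mm, lying; origin under the handle's end; bystander.
- forceps: Steel forceps, 110 mm, lying; origin under their middle; bystander.
- blade_box: White blade dispenser, 50 x 24 x 18 mm; bystander; origin under its centre.
- staining_cup: Glass cup, 60 mm across, 40 mm tall; bystander; origin under its centre.

How it is judged:
On the way, in this order (a step that is already met when the one before it is completed fails the run):
1. the snap button is pressed flush (4 mm or more in) by the fingers with the sleeve still at its first hole (value of joint pin above 0.004 m and value of joint boom below 0.006 m and contact force between the fingers and button above 1 N), for 0.1 s.
2. the sleeve is slid out more than 10 mm with the button tucked under its wall (value of joint boom between 0.01 and 0.048 m and value of joint pin above 0.0055 m), for 0.1 s.
At the end, for the whole second after the job is handed in: the sleeve is out at the next hole (slide 28 to 48 mm), at rest, and the snap button stands fully out through that hole (less than 1 mm pressed in) (value of joint boom between 0.028 and 0.048 m and value of joint pin below 0.001 m and velocity of joint boom between -0.005 and 0.005 m/s); the robot touches nothing.
It fails at once if the sleeve is forced against the snap button (more than 16 N between them) (contact force between sleeve and button above 16 N).
It fails at once if one of the other things on the bench is shifted by more than 30 mm (distance of any of slide_tray, fixative, cassettes, brush, forceps, blade_box, staining_cup from where it was at the start of the episode above 0.03 m).
It also fails if it takes over 38 s, if anything falls off the work surface, if the arm or the gripper's body presses on something with over 40 N, if the wrist force passes 120 N, or if a joint passes its speed limit or range.

### The arm

A 6-joint arm with a two-finger parallel gripper is mounted at the origin on the work surface. World frame = base frame: x ahead of the robot, y to its left, z up, the work surface at z = 0. Lengths are in m, angles in rad, forces in N, time in s.
With the tool pointing down it reaches from about 0.35 to 0.725 m from the base axis. Payload 4.3 kg.
Tool frame: the origin (TCP) lies at the very end of the fingers, on their centre line; the grasp point (between the pads) lies 19 mm behind it; z points along the fingers, y is the direction in which the jaws open and shut (so a half turn about z gives the same grasp; the last joint's range is limited). The gripper opens to 85 mm and grips with 20 to 120 N. Pads are 22 mm wide; open, the fingers measure 114 mm over their backs; the gripper's body (76 mm by 85 mm) begins 54 mm behind the grasp point. The pads swing forward as they close: fully open they stand 13 mm farther back than shut.
Start: joints at [1.036, 0.377, 0.081, 1.274, 0, 1.46], TCP at [0.237, 0.524, 0.231] pointing down, gripper open.
Joint ranges: [-2.72, 2.72], [-0.84, 1.66], [-1.02, 1.22], [-1.77, 2.12], [-1.37, 1.28], [-3.14, 3.14]. Speed limits (rad/s): [2.57, 2.57, 3.14, 3.14, 3.14, 3.14].

### API

Orientations are given as a 3x3 rotation matrix whose columns are the frame's x, y, z axes.
In Python, from workcell import env gives the robot as it stands.
- The arm moves only by the tool arm_command, never from a script. Its argument "increments" is a list of rows, each an object with "dp": the shift along the tool's x, y, z in mm, a list of three; "yaw": the turn about the tool's z in degrees; "gripper": the finger opening in mm, from 0 to 85.4. A call has 1 to 20 rows; each row shifts and turns the commanded pose from where the row before left it, along the tool's axes as they then stand; what a row does not reach is not made up. A row lasts 1/8 s, in which the tool goes at most 62.5 mm and 10.7 degrees, less where a joint would pass 70% of its speed; a pose out of reach is approached as far as the arm can. A call is refused whole if a number of a shift passes 62.5 or a number of a turn 10.7, either way. A call with a gripper value outside its range is refused whole. The fingers move at their own pace and stop on an object; "newtons" is the grip in N (left out, the last holds). Time passes only in rows, so rows that do not move let the fingers close. It gives the time, the measured TCP pose, the force and the opening at its end, in the units of the state.
- env.read_state(): the state, without advancing time (a new reading comes with each control period).
- env.snapshot(name): name is "scene" or "top"; returns the picture (420x560x3 uint8, blue, green, red); there is no depth.
- env.calibration(name): a dict with "fovy" (degrees; the focal length in pixels is half the picture's height over the tangent of half this angle, whatever the lens; pixels are square), "cx", "cy" (the principal point, pixels), "k1" (the pictures are not rectified: a ray, as slopes to the right and down, at radius r is drawn at 1 + k1 r^2 times it, then the intrinsics apply), "pose" (4x4, takes a point from camera to world coordinates). Camera axes: x right, y down, z forward; pixel columns grow to the right and rows downward; lengths in m; the calibration is good to about 2 mm. A picture is of the moment at which its call begins. calibration takes no time and is no camera call.
- env.close_job(): hands the job in, once; it reports no verdict.
The state is a dict: "t": time; "joints": joint angles; "joint_vel": joint speeds; "joint_torque": joint torques, N m; "tool_pos": TCP position; "tool_rot": TCP orientation; "contact_force": force on the tool from outside, world axes, zero at the start; "ft_torque": the same for the moment, N m; "width": opening from 0.0 (shut) to 1.0 (fully open).
Only numpy, scipy, OpenCV 4.12 (cv2) and the standard library are available. Lean on these libraries where they do the work, as an engineer would, in place of code of your own. Each camera call takes 0.05 s, during which the arm holds its last target. There are 200 camera calls.

## Working session

There is one attempt and no reset: what is moved stays moved. The work goes in short steps, Python scripts to look and compute and a tool call to move; the robot and the scene stay as the last step left them, time stands still between calls to the robot, and variables do not carry over. Pictures are saved under pics/ and viewed, about 8 in all and at most 12, crops included, and the job is handed in when it is done.

Besides the shell and the picture viewer there is one more tool, called after ">>>" as name(argument=value, ...) on one line, values as JSON. arm_command: Moves the arm, as the interface text tells. Its arguments: {"type":"object","properties":{"increments":{"type":"array"},"newtons":{"type":"number"}},"required":["increments"]}

```bash
ls; mkdir -p pics; python3 - <<'E'
from workcell import env
import cv2,numpy as np
s=env.read_state()
for k in("t","tool_pos","tool_rot","contact_force","width"):print(k,np.round(s[k],4).tolist())
for n in("scene","top"):
    im=env.snapshot(n);cv2.imwrite(f"pics/{n}0.png",im)
    c=env.calibration(n);print(n,{k:np.round(v,4).tolist() for k,v in c.items()})
E
```

```text
pics
t 0.0
tool_pos [0.2366, 0.5233, 0.2304]
tool_rot [[-0.9111, 0.4122, -0.001], [0.4122, 0.9111, -0.0018], [0.0002, -0.002, -1.0]]
contact_force [-0.0834, 0.3065, 0.2069]
width 1.0018
scene {'fovy': 56.5925, 'cx': 274.0063, 'cy': 211.8153, 'k1': -0.0746, 'pose': [[0.0639, 0.7244, -0.6864, 0.9814], [0.9979, -0.0426, 0.048, 0.0476], [0.0055, -0.688, -0.7256, 0.5675], [0.0, 0.0, 0.0, 1.0]]}
top {'fovy': 52.5363, 'cx': 279.6194, 'cy': 205.6928, 'k1': -0.0596, 'pose': [[0.0188, -0.9975, 0.0681, 0.5009], [-0.9996, -0.0173, 0.0222, 0.0606], [-0.021, -0.0685, -0.9974, 0.8287], [0.0, 0.0, 0.0, 1.0]]}
```

View pics/scene0.png

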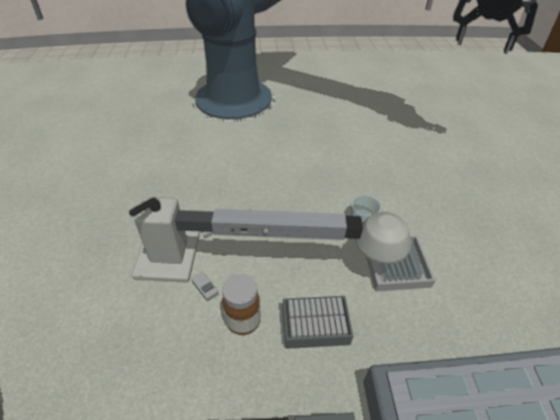

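View pics/top0.png

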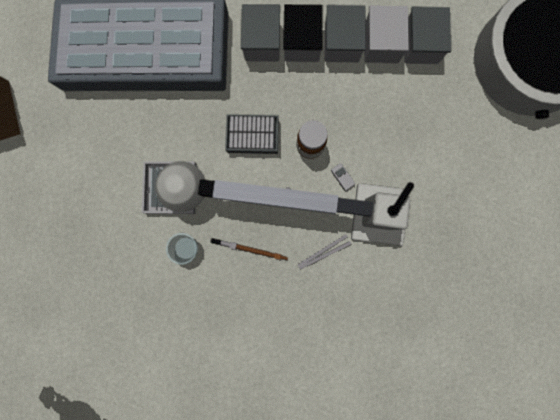

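The scene view shows the boom running from the stand block (165,235) to the lamp (385,238). The button is near (266,231) and a dark hole near (245,230). In the top view the sleeve runs (213,190)–(337,203), with the button on the upper (+x) side at about (287,190). I'll zoom in.

```bash
python3 - <<'E'
import cv2,numpy as np
a=cv2.imread("pics/scene0.png")[200:250,205:365]; b=cv2.imread("pics/top0.png")[170:225,200:360]
a=cv2.resize(a,None,fx=5,fy=5,interpolation=cv2.INTER_CUBIC);b=cv2.resize(b,None,fx=5,fy=5,interpolation=cv2.INTER_CUBIC)
cv2.imwrite("pics/crop0.png",np.vstack([a,b]))
E
```

```text
(no output)
```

View pics/crop0.png

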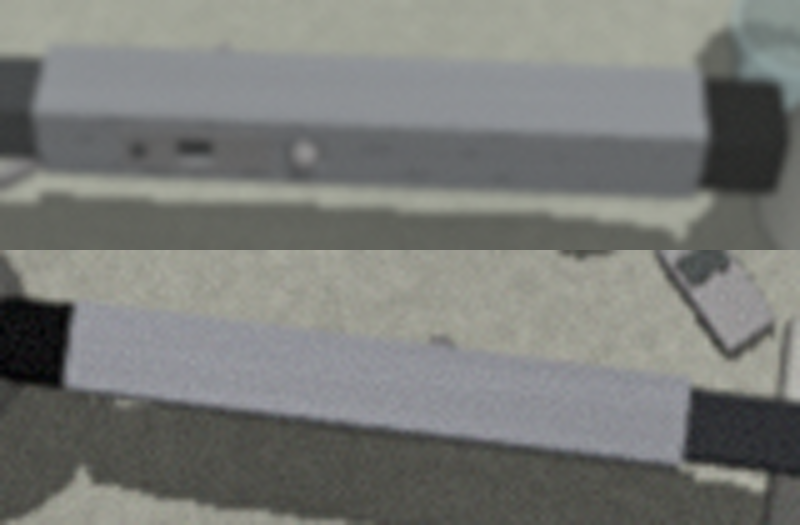

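The crop shows the button at scene px (266,230.5) and top px (288,188). The next hole (dark, about 11 mm wide) is at scene px (244,229.5), with a smaller dark screw at (232.5,230). I can read the four corners of the sleeve's top face in both views, so I'll triangulate those.

```bash
cat > h.py <<'E'
import numpy as np,cv2
from workcell import env
def ray(n,p):
    c=env.calibration(n);f=210/np.tan(np.radians(c["fovy"])/2)
    K=np.array([[f,0,c["cx"]],[0,f,c["cy"]],[0,0,1.]])
    d=(np.array(p,float)-[c["cx"],c["cy"]])/f
    u=d.copy()
    for _ in range(20):u=d/(1+c["k1"]*(u@u))
    P=np.array(c["pose"]);v=P[:3,:3]@np.r_[u,1];return P[:3,3],v/np.linalg.norm(v)
def tri(a,b):
    (o,v),(q,w)=ray("scene",a),ray("top",b)
    s=np.linalg.lstsq(np.c_[v,-w],q-o,rcond=None)[0]
    return (o+s[0]*v+q+s[1]*w)/2,np.linalg.norm(o+s[0]*v-q-s[1]*w)
def onplane(n,p,pt,nrm):
    o,v=ray(n,p);return o+v*((pt-o)@nrm)/(v@nrm)
E
python3 - <<'E'
from h import *
S=lambda x,y:((x+.5)/5-.5+205,(y+.5)/5-.5+200)
T=lambda x,y:((x+.5)/5-.5+200,(y-250+.5)/5-.5+170)
pr=[("button",S(305,153),T(440,339)),("nL",S(37,115),T(690,387)),("nR",S(705,136),T(75,303)),("fL",S(48,45),T(684,462)),("fR",S(700,68),T(65,386))]
X={}
for n,a,b in pr:
    X[n],g=tri(a,b);print(n,(X[n]*1e3).round(1),"gap",round(g*1e3,1))
d=(X["nR"]-X["nL"]+X["fR"]-X["fL"]);print("len",np.linalg.norm(d)/2,"dir",np.degrees(np.arctan2(d[1],d[0])),"dz",d[2]/2)
d[2]=0;d/=np.linalg.norm(d);nx=np.array([d[1],-d[0],0]);print("y",d,"x",nx)
mid=sum(X[k] for k in("nL","nR","fL","fR"))/4
print("axis at button along:",((mid+d*((X["button"]-mid)@d))*1e3).round(1),"button off x",(X["button"]-mid)@nx, "along from mid",(X["button"]-mid)@d)
pt=mid+nx*.015
for n,p in(("btn(tip plane)",S(305,153)),("h_l",S(178,148)),("h_r",S(212,148)),("screw",S(138,149)),("edgeL",S(36,140)),("edgeR",S(704,165))):
    q=onplane("scene",p,pt+(nx*.004 if n[0]=="b" else 0),nx);print(n,(q*1e3).round(1),"along",((q-X["button"])@d*1e3).round(1))
E
```

```text
button [582.   63.1 104.2] gap 1.1
nL [566.5 -21.2 110.2] gap 0.1
nR [591.1 187.1 114.3] gap 1.4
fL [540.7 -18.6 115.2] gap 0.7
fR [562.8 190.2 114.8] gap 0.1
len 0.20984034168831767 dir 83.60280914392023 dz 0.0018176725246318026
y [0.11142021 0.99377338 0.        ] x [ 0.99377338 -0.11142021  0.        ]
axis at button along: [563.1  65.2 113.6] button off x 0.019010628099825514 along from mid -0.019261312377711275
btn(tip plane) [582.   62.6 104.2] along -0.6
h_l [573.4  22.6  99.5] along -41.2
h_r [574.7  33.4 100.1] along -30.4
screw [572.    9.8  98.2] along -54.1
edgeL [568.4 -22.4 100.5] along -86.6
edgeR [592.  187.8 101.3] along 125.0
```

Axis at the button is about (0.563, 0.065), sleeve bearing 83.6°, next hole roughly 36 mm to -y of the first. I'll move above it at the current height and turn so the jaws open along the stand's x.

>>> arm_command(increments=[{"dp": [-40.5,-23.6,0],"yaw": 0,"gripper": 60},{"dp": [-40.5,-23.6,0],"yaw": 0,"gripper": 60},{"dp": [-40.5,-23.6,0],"yaw": 0,"gripper": 60},{"dp": [-40.5,-23.6,0],"yaw": 0,"gripper": 60},{"dp": [-40.5,-23.6,0],"yaw": 0,"gripper": 60},{"dp": [-40.5,-23.6,0],"yaw": 0,"gripper": 60},{"dp": [-40.5,-23.6,0],"yaw": 0,"gripper": 60},{"dp": [-40.5,-23.6,0],"yaw": 0,"gripper": 60},{"dp": [-40.5,-23.6,0],"yaw": 0,"gripper": 60},{"dp": [-40.5,-23.6,0],"yaw": 0,"gripper": 60},{"dp": [-40.5,-23.6,0],"yaw": 0,"gripper": 60},{"dp": [-40.5,-23.6,0],"yaw": 0,"gripper": 60},{"dp": [0,0,0],"yaw": 10.3,"gripper": 60},{"dp": [0,0,0],"yaw": 10.3,"gripper": 60},{"dp": [0,0,0],"yaw": 10.3,"gripper": 60},{"dp": [0,0,0],"yaw": 10.3,"gripper": 60},{"dp": [0,0,0],"yaw": 10.3,"gripper": 60},{"dp": [0,0,0],"yaw": 10.3,"gripper": 60},{"dp": [0,0,0],"yaw": 10.3,"gripper": 60},{"dp": [0,0,0],"yaw": 0,"gripper": 60}], newtons=20)

```text
t: 2.6
tool_pos: [0.5627, 0.0656, 0.2309]
tool_rot: [[0.11, 0.994, -0.001], [0.994, -0.11, 0.0], [-0.0, -0.001, -1.0]]
contact_force: [-0.7, 0.4, 0.5]
width: 0.702
```

>>> arm_command(increments=[{"dp": [0,0,30],"yaw": 0,"gripper": 60},{"dp": [0,0,30],"yaw": 0,"gripper": 60},{"dp": [0,0,30],"yaw": 0,"gripper": 60},{"dp": [0,0,0],"yaw": 0,"gripper": 60}])

```text
t: 3.1
tool_pos: [0.5605, 0.0656, 0.1388]
tool_rot: [[0.11, 0.994, -0.006], [0.994, -0.11, 0.0], [-0.001, -0.006, -1.0]]
contact_force: [0.3, -0.3, 0.7]
width: 0.7
```

```bash
python3 - <<'E'
from h import *
a=env.snapshot("scene")[130:250,180:340];b=env.snapshot("top")[110:230,200:360]
cv2.imwrite("pics/c1.png",np.vstack([cv2.resize(i,None,fx=2.5*2,fy=2.5*2,interpolation=cv2.INTER_CUBIC)[:,:] for i in(a,b)])[::2,::2])
print(np.round(env.read_state()["tool_pos"],4))
E
```

```text
[0.5631 0.0656 0.1418]
```

View pics/c1.png

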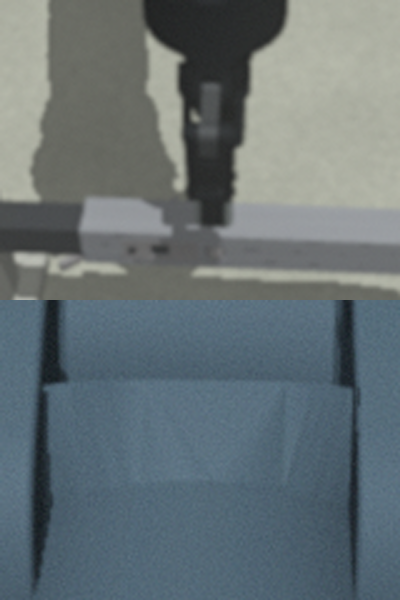

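The picture shows the near finger's tip at crop x≈216 (scene px 266), right above the button at crop (218,247), so they line up along the boom. The top view is blocked by the arm. I'll descend so the pads reach the axis height, then close.

>>> arm_command(increments=[{"dp": [0,0,20],"yaw": 0,"gripper": 60},{"dp": [0,0,20],"yaw": 0,"gripper": 60},{"dp": [0,0,20],"yaw": 0,"gripper": 60},{"dp": [0,0,0],"yaw": 0,"gripper": 60},{"dp": [0,0,0],"yaw": 0,"gripper": 44},{"dp": [0,0,0],"yaw": 0,"gripper": 44},{"dp": [0,0,0],"yaw": 0,"gripper": 44}], newtons=20)

```text
t: 4.08
tool_pos: [0.5638, 0.0656, 0.0822]
tool_rot: [[0.112, 0.994, 0.002], [0.994, -0.112, 0.0], [0.0, 0.002, -1.0]]
contact_force: [0.6, -0.3, -0.7]
width: 0.512
```

>>> arm_command(increments=[{"dp": [0,0,0],"yaw": 0,"gripper": 38},{"dp": [0,0,0],"yaw": 0,"gripper": 35},{"dp": [0,0,0],"yaw": 0,"gripper": 32},{"dp": [0,0,0],"yaw": 0,"gripper": 32}], newtons=20)

```text
t: 4.58
tool_pos: [0.564, 0.0656, 0.0818]
tool_rot: [[0.112, 0.994, 0.002], [0.994, -0.112, 0.0], [0.0, 0.002, -1.0]]
contact_force: [4.0, -0.8, 2.8]
width: 0.374
```

>>> arm_command(increments=[{"dp": [0,0,0],"yaw": 0,"gripper": 26},{"dp": [0,0,0],"yaw": 0,"gripper": 26},{"dp": [0,0,0],"yaw": 0,"gripper": 26},{"dp": [0,0,0],"yaw": 0,"gripper": 26}], newtons=25)

```text
t: 5.08
tool_pos: [0.5642, 0.0655, 0.0819]
tool_rot: [[0.112, 0.994, 0.002], [0.994, -0.112, -0.0], [0.0, 0.002, -1.0]]
contact_force: [5.2, -1.4, 3.7]
width: 0.347
```

The opening reads 29.6 mm, so both pads are on their faces and the button is flush. I'll slide outwards gently.

>>> arm_command(increments=[{"dp": [0,0.4,0],"yaw": 0,"gripper": 26},{"dp": [1,0,0],"yaw": 0,"gripper": 26},{"dp": [1,0,0],"yaw": 0,"gripper": 26}])

```text
t: 5.45
tool_pos: [0.5642, 0.0662, 0.0818]
tool_rot: [[0.113, 0.994, 0.001], [0.994, -0.113, -0.003], [-0.003, 0.001, -1.0]]
contact_force: [4.2, -4.6, 5.8]
width: 0.349
```

>>> arm_command(increments=[{"dp": [0.5,0,0],"yaw": 0,"gripper": 26},{"dp": [0.5,0,0],"yaw": 0,"gripper": 26}])

```text
t: 5.7
tool_pos: [0.5643, 0.0671, 0.0818]
tool_rot: [[0.113, 0.994, 0.001], [0.994, -0.113, -0.003], [-0.003, 0.001, -1.0]]
contact_force: [3.7, -3.8, 5.6]
width: 0.35
```

>>> arm_command(increments=[{"dp": [0.5,0,0],"yaw": 0,"gripper": 26},{"dp": [0.5,0,0],"yaw": 0,"gripper": 26},{"dp": [0.5,0,0],"yaw": 0,"gripper": 26}])

```text
t: 6.08
tool_pos: [0.5644, 0.0681, 0.0818]
tool_rot: [[0.113, 0.994, 0.001], [0.994, -0.113, -0.004], [-0.004, 0.001, -1.0]]
contact_force: [3.5, -7.3, 5.8]
width: 0.345
```

>>> arm_command(increments=[{"dp": [0.5,0,0],"yaw": 0,"gripper": 26},{"dp": [0.5,0,0],"yaw": 0,"gripper": 26}])

```text
t: 6.32
tool_pos: [0.5645, 0.0687, 0.0818]
tool_rot: [[0.113, 0.994, 0.001], [0.994, -0.113, -0.005], [-0.005, 0.001, -1.0]]
contact_force: [3.4, -7.9, 6.0]
width: 0.347
```

```bash
cat >> h.py <<'E'
def boom_shift():
    # tube/sleeve end edge near column 212, sub-pixel; mm by local scale 210mm/133px
    a=cv2.imread("pics/scene0.png");b=env.snapshot("scene")
    cr=[i[212:222,200:240].astype(float).mean(2).mean(0) for i in(a,b)]
    x=np.arange(200,240)
    e=[np.interp(0.5*(c[:5].mean()+c[-5:].mean()),np.maximum.accumulate(c),x) for c in cr]
    cv2.imwrite("pics/last.png",b);return (e[1]-e[0])*210/133.4,e
E
python3 - <<'E'
from h import *
print(boom_shift())
E
```

```text
(np.float64(3.0181975355248998), [np.float64(212.06345864661654), np.float64(213.9807327001357)])
```

The camera puts the sleeve 3.0 mm out, the same as the TCP, so it isn't slipping and the button is going under. I'll continue.

>>> arm_command(increments=[{"dp": [0.7,0,0],"yaw": 0,"gripper": 26},{"dp": [0.7,0,0],"yaw": 0,"gripper": 26},{"dp": [0.7,0,0],"yaw": 0,"gripper": 26},{"dp": [0.7,0,0],"yaw": 0,"gripper": 26}])

```text
t: 6.88
tool_pos: [0.5647, 0.0711, 0.0818]
tool_rot: [[0.114, 0.994, 0.001], [0.993, -0.114, -0.005], [-0.005, 0.001, -1.0]]
contact_force: [3.0, -6.4, 5.6]
width: 0.347
```

>>> arm_command(increments=[{"dp": [1,0,0],"yaw": 0,"gripper": 26},{"dp": [1,0,0],"yaw": 0,"gripper": 26},{"dp": [1,0,0],"yaw": 0,"gripper": 26},{"dp": [1,0,0],"yaw": 0,"gripper": 26},{"dp": [1,0,0],"yaw": 0,"gripper": 26},{"dp": [1,0,0],"yaw": 0,"gripper": 26},{"dp": [1,0,0],"yaw": 0,"gripper": 26},{"dp": [1,0,0],"yaw": 0,"gripper": 26}])

```text
t: 7.88
tool_pos: [0.5657, 0.0801, 0.0818]
tool_rot: [[0.113, 0.994, 0.001], [0.994, -0.113, -0.003], [-0.003, 0.001, -1.0]]
contact_force: [3.2, -5.2, 5.7]
width: 0.351
```

```bash
python3 - <<'E'
from h import *
print(boom_shift())
E
```

```text
(np.float64(14.512136883728958), [np.float64(212.06345864661654), np.float64(221.28212083847103)])
```

The sleeve is at 14.5 mm with no slip and about 5 N drag, so the button is tucked. I'll go on to about 27 mm.

>>> arm_command(increments=[{"dp": [1,0,0],"yaw": 0,"gripper": 26},{"dp": [1,0,0],"yaw": 0,"gripper": 26},{"dp": [1,0,0],"yaw": 0,"gripper": 26},{"dp": [1,0,0],"yaw": 0,"gripper": 26},{"dp": [1,0,0],"yaw": 0,"gripper": 26},{"dp": [1,0,0],"yaw": 0,"gripper": 26},{"dp": [1,0,0],"yaw": 0,"gripper": 26},{"dp": [1,0,0],"yaw": 0,"gripper": 26},{"dp": [1,0,0],"yaw": 0,"gripper": 26},{"dp": [1,0,0],"yaw": 0,"gripper": 26},{"dp": [1,0,0],"yaw": 0,"gripper": 26},{"dp": [1,0,0],"yaw": 0,"gripper": 26}])

```text
t: 9.43
tool_pos: [0.567, 0.092, 0.0818]
tool_rot: [[0.113, 0.994, 0.001], [0.994, -0.113, -0.004], [-0.003, 0.001, -1.0]]
contact_force: [3.5, -5.0, 6.1]
width: 0.343
```

```bash
python3 - <<'E'
from h import *
print(boom_shift())
a=cv2.imread("pics/last.png")[200:260,200:340]
cv2.imwrite("pics/c2.png",cv2.resize(a,None,fx=5,fy=5,interpolation=cv2.INTER_CUBIC))
E
```

```text
(np.float64(26.44331402541368), [np.float64(212.06345864661654), np.float64(228.86125907990314)])
```

View pics/c2.png

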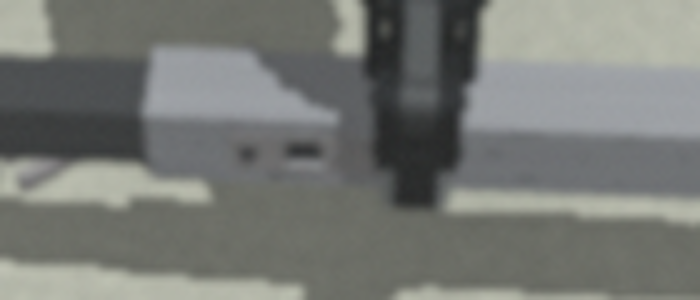

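The next hole is now at crop (305,150), scene px 261, still about 9 mm short of the button, which matches my ~36 mm estimate. From here I'll go slowly with force checks.

>>> arm_command(increments=[{"dp": [1,0,0],"yaw": 0,"gripper": 26},{"dp": [1,0,0],"yaw": 0,"gripper": 26},{"dp": [0.5,0,0],"yaw": 0,"gripper": 26},{"dp": [0.5,0,0],"yaw": 0,"gripper": 26},{"dp": [0.5,0,0],"yaw": 0,"gripper": 26}])

```text
t: 10.1
tool_pos: [0.5675, 0.0962, 0.0818]
tool_rot: [[0.113, 0.994, 0.001], [0.994, -0.113, -0.002], [-0.002, 0.001, -1.0]]
contact_force: [3.9, -3.0, 5.8]
width: 0.345
```

>>> arm_command(increments=[{"dp": [0.5,0,0],"yaw": 0,"gripper": 26},{"dp": [0.5,0,0],"yaw": 0,"gripper": 26}])

```text
t: 10.35
tool_pos: [0.5677, 0.0976, 0.0818]
tool_rot: [[0.113, 0.994, 0.001], [0.994, -0.113, -0.001], [-0.001, 0.001, -1.0]]
contact_force: [3.6, -2.0, 5.7]
width: 0.348
```

>>> arm_command(increments=[{"dp": [0.5,0,0],"yaw": 0,"gripper": 26},{"dp": [0.5,0,0],"yaw": 0,"gripper": 26}])

```text
t: 10.6
tool_pos: [0.5679, 0.0991, 0.0818]
tool_rot: [[0.112, 0.994, 0.001], [0.994, -0.112, -0.0], [-0.0, 0.001, -1.0]]
contact_force: [3.6, -0.4, 6.0]
width: 0.35
```

Drag has dropped, so the ball is entering the hole. I'll take single small steps.

>>> arm_command(increments=[{"dp": [0.5,0,0],"yaw": 0,"gripper": 26},{"dp": [0,0,0],"yaw": 0,"gripper": 26}])

```text
t: 10.85
tool_pos: [0.5678, 0.0993, 0.0818]
tool_rot: [[0.112, 0.994, 0.001], [0.994, -0.112, -0.001], [-0.001, 0.001, -1.0]]
contact_force: [4.9, -0.5, 5.1]
width: 0.344
```

```bash
python3 - <<'E'
from h import *
print(boom_shift())
a=cv2.imread("pics/last.png")[200:260,200:340]
cv2.imwrite("pics/c3.png",cv2.resize(a,None,fx=5,fy=5,interpolation=cv2.INTER_CUBIC))
E
```

```text
(np.float64(33.73434399616621), [np.float64(212.06345864661654), np.float64(233.49279907084784)])
```

View pics/c3.png

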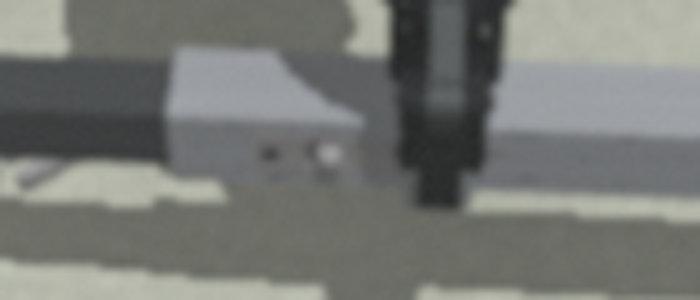

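The button is back out, bright at crop (328,153), in the hole, with a dark sliver of hole to its left. I'll nudge a little further to feel whether it has caught.

>>> arm_command(increments=[{"dp": [0.5,0,0],"yaw": 0,"gripper": 26},{"dp": [0,0,0],"yaw": 0,"gripper": 26}])

```text
t: 11.15
tool_pos: [0.5679, 0.0994, 0.0818]
tool_rot: [[0.113, 0.994, 0.001], [0.994, -0.113, -0.002], [-0.001, 0.001, -1.0]]
contact_force: [4.2, -1.9, 5.6]
width: 0.347
```

>>> arm_command(increments=[{"dp": [0.5,0,0],"yaw": 0,"gripper": 26},{"dp": [0,0,0],"yaw": 0,"gripper": 26}])

```text
t: 11.4
tool_pos: [0.5679, 0.0998, 0.0818]
tool_rot: [[0.113, 0.994, 0.001], [0.994, -0.113, -0.002], [-0.002, 0.001, -1.0]]
contact_force: [3.3, -2.2, 4.7]
width: 0.352
```

>>> arm_command(increments=[{"dp": [0.5,0,0],"yaw": 0,"gripper": 26},{"dp": [0,0,0],"yaw": 0,"gripper": 26}])

```text
t: 11.65
tool_pos: [0.568, 0.1003, 0.0818]
tool_rot: [[0.113, 0.994, 0.001], [0.994, -0.113, -0.002], [-0.002, 0.001, -1.0]]
contact_force: [3.1, -2.3, 5.5]
width: 0.346
```

>>> arm_command(increments=[{"dp": [0.5,0,0],"yaw": 0,"gripper": 26},{"dp": [0,0,0],"yaw": 0,"gripper": 26}])

```text
t: 11.9
tool_pos: [0.568, 0.1008, 0.0818]
tool_rot: [[0.113, 0.994, 0.001], [0.994, -0.113, -0.002], [-0.002, 0.001, -1.0]]
contact_force: [3.2, -2.5, 5.0]
width: 0.348
```

```bash
python3 - <<'E'
from h import *
print(boom_shift())
f=lambda n:cv2.resize(cv2.imread(n)[215:245,225:295],None,fx=8,fy=8,interpolation=cv2.INTER_CUBIC)
cv2.imwrite("pics/c4.png",np.vstack([f("pics/scene0.png"),f("pics/last.png")]))
E
```

```text
(np.float64(35.111600826465356), [np.float64(212.06345864661654), np.float64(234.36768507638072)])
```

View pics/c4.png

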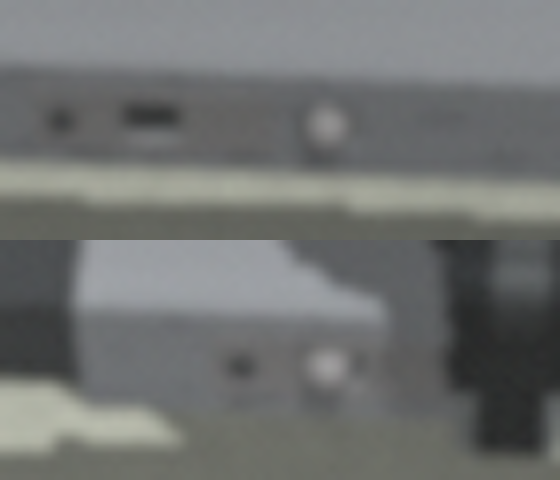

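The top strip is the start and the bottom one is now. The button's tip sits at the same place in both, (326,126), so it is fully out and the dark sliver has moved to its right side. It has caught, so I'll stop, relax, let go and lift.

>>> arm_command(increments=[{"dp": [-0.7,0,0],"yaw": 0,"gripper": 26},{"dp": [0,0,0],"yaw": 0,"gripper": 40},{"dp": [0,0,0],"yaw": 0,"gripper": 60},{"dp": [0,0,0],"yaw": 0,"gripper": 60},{"dp": [0,0,0],"yaw": 0,"gripper": 60},{"dp": [0,0,-20],"yaw": 0,"gripper": 60},{"dp": [0,0,-30],"yaw": 0,"gripper": 60},{"dp": [0,0,-40],"yaw": 0,"gripper": 60},{"dp": [0,0,-40],"yaw": 0,"gripper": 60},{"dp": [0,0,0],"yaw": 0,"gripper": 60},{"dp": [0,0,0],"yaw": 0,"gripper": 60}])

```text
t: 13.32
tool_pos: [0.5672, 0.1009, 0.2108]
tool_rot: [[0.112, 0.994, -0.001], [0.994, -0.112, 0.0], [-0.0, -0.001, -1.0]]
contact_force: [-0.7, -0.6, 0.0]
width: 0.707
```

```bash
python3 - <<'E'
from h import *
print(boom_shift())
f=lambda n:cv2.resize(cv2.imread(n)[215:245,225:295],None,fx=8,fy=8,interpolation=cv2.INTER_CUBIC)
a=cv2.imread("pics/last.png")
cv2.imwrite("pics/c5.png",np.vstack([f("pics/last.png"),cv2.resize(a[180:360,120:440],(560,315))]))
s=env.read_state();print(s["t"],s["tool_pos"],s["contact_force"],s["width"])
E
```

```text
(np.float64(35.089252191529674), [np.float64(212.06345864661654), np.float64(234.353488372093)])
13.375 [0.56666404 0.10087344 0.21011277] [-0.48159997  0.08852474 -1.22784997] 0.7027981582324071
```

View pics/c5.png

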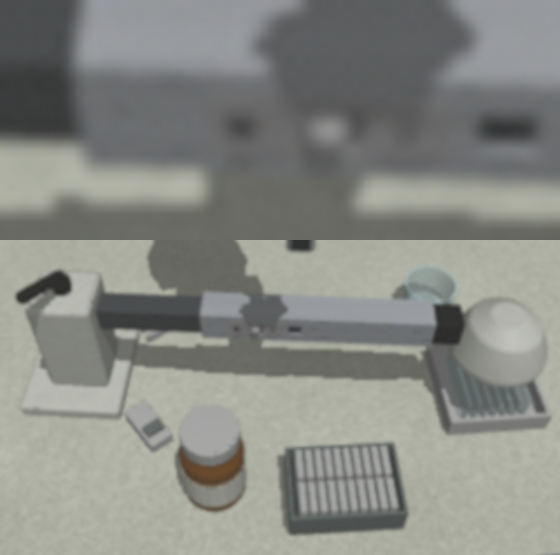

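The button stands out in the next hole at strip px (327,128), and the first hole is now empty at (507,128). The sleeve holds at 35.1 mm, the robot is clear, and the visible bystanders haven't moved. I'll hand the job in.

```bash
python3 -c "
from workcell import env
print(env.close_job())"
```

```text
the job is handed in; nothing more can be done
None
```

The lamp boom is set to its next hole, and the job was handed in at about 13.4 s of the 38 s allowed. I closed the pads over the button until the opening read about 29.6 mm, meaning flush, then slid the sleeve outwards. It needed about 8 N at most.

**Hole position:** The camera put the next hole about 36 mm out. Around 34 mm the drag fell, and the picture showed the button out. I felt gently forward another 1.5 mm against about 2.5 N, then let go and lifted clear.

**Last checks:**
- **Sleeve:** the camera put it 35.1 mm out, the same before and after I let go.
- **Button:** just before I let go, its tip was at the same pixel as at the start, so I take it as fully out. After the lift it was still standing in the new hole, and the first hole was empty.
- **Robot:** it was about 95 mm above the sleeve, with no contact force beyond sensor noise (about 1 N).
- **Other things on the bench:** those visible in the last picture looked unmoved. The brush and most of the forceps were not in that picture, but the arm never worked near the bench top.

**Not confirmed:** the pressed-in depth was judged from pictures, since the state gives no direct reading. I stopped before feeling a hard stop against the button, to avoid forcing it. No check failed or disagreed.

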